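# Strip a stuck sleeve from its carrier in a hold-down fixture

### The arm

A 7-joint arm with a two-finger parallel gripper is mounted at the origin on the work surface. World frame = base frame: x ahead of the robot, y to its left, z up, the work surface at z = 0. Lengths are in m, angles in rad, forces in N, time in s.
With the tool pointing down it reaches from about 0.4 to 0.925 m from the base axis. Payload 5.6 kg.
Tool frame: the origin (TCP) lies midway between the tips of the shut fingers; the grasp point (between the pads) lies 19 mm behind it (pinch_z is the distance from the TCP to the grasp point, in m); z points along the fingers, y is the line along which they close (so a half turn about z gives the same grasp; the last joint's range is limited). The gripper opens to 85 mm and grips with 20 to 120 N. Pads are 22 mm wide; open, the fingers measure 114 mm over their backs; the gripper's body (76 mm by 85 mm) begins 54 mm behind the grasp point. The pads swing forward as they close: fully open they stand 13 mm farther back than shut.
Start: joints at [-1.21, 0.468, -0.012, 1.603, 0.006, 1.071, -0.056], TCP at [0.255, 0.598, 0.231] pointing down, gripper open.
Joint ranges: [-2.53, 2.53], [-0.31, 2.02], [-1.57, 1.55], [0.28, 2.44], [-1.29, 4.43], [0.15, 1.84], [-2.92, 2.92]. Speed limits (rad/s): [2.57, 2.57, 3.14, 3.14, 3.14, 3.14, 3.14].

### API

Orientations are given as a rotation vector (axis times angle).
In Python, from bench import observe, read_camera, sign_off, pinch_z gives the robot as it stands.
- The arm moves only by the tool step_arm, never from a script. Its argument "rows" is a list that holds one entry, the list of rows, each a list of 5 numbers: the shift along the tool's x, y, z in m, then the turn about the tool's z in rad, then the closure, from -1 (fully open) to 1 (shut). In form: [[[x, y, z, roll, jaw], ...]]. A call has 1 to 20 rows; each row is the pose to reach, as a shift and turn from the pose commanded when the call began, along the tool's axes at that moment; what a row does not reach only later rows make up. A row lasts 1/12 s, in which the tool goes at most 41.7 mm and 7.16 degrees, less where a joint would pass 70% of its speed; a pose out of reach is approached as far as the arm can. A call with a gripper value outside its range is refused whole. The fingers move at their own pace and stop on an object; "force" is the grip in N (left out, the last holds). Time passes only in rows, so rows that repeat a pose let the fingers close. It gives the time, the measured TCP pose, the force, the opening and the grip force at its end, in the units of the state.
- observe(): the state, without advancing time (a new reading comes with each control period).
- read_camera(name): name is "scene" or "top" or "wrist"; returns a dict with "frame" (384x512x3 uint8, red, green, blue), "depth" (384x512 float32, m along the optical axis (not along the pixel's ray), 0 where there is no reading), "vfov" (degrees; the focal length in pixels is half the picture's height over the tangent of half this angle, whatever the lens; pixels are square), "cx", "cy" (the principal point, pixels), "R" (3x3) and "t" (3): a world point X has camera coordinates R X + t; the wrist camera has in their place "tool_from_camera" (4x4, takes a point from camera to tool coordinates, whose origin is the TCP and whose axes are the flange's). Camera axes: x right, y down, z forward; pixel columns grow to the right and rows downward; lengths in m; the calibration is good to about 2 mm. The wrist camera is an equidistant fisheye: a pixel r from the principal point sees the ray r / f radians off the axis. A picture is of the moment at which its call begins: read the wrist's pose just before it.
- sign_off(): hands the job in; it is judged then, once.
The state is a dict: "time": time; "joint_positions": joint angles; "qvel": joint speeds; "tau": joint torques, N m; "tool_pos": TCP position; "tool_rot": TCP orientation; "wrist_force": force on the tool from outside, world axes, zero at the start; "moment": the same for the moment, N m; "width": opening from 0.0 (shut) to 1.0 (fully open); "gripper_force": force on a finger pad.
Only numpy, scipy, OpenCV 4.12 (cv2) and the standard library are available. Lean on these libraries where they do the work, as an engineer would, in place of code of your own. Each camera call takes 0.05 s, during which the arm holds its last target. There are 200 camera calls.

### The job

A steel sleeve has stuck on the flanged carrier that it stands over in the hold-down fixture. Close the toggle clamp so that its fork holds the carrier's flange down, draw the sleeve up off the carrier without pulling the carrier out of its nest, and stand the sleeve upright in one compartment of the perforated tray; then swing the clamp fully open again and stand the carrier upright, flange down, in the other compartment. Set both parts down rather than drop them, and leave the bin, rings and screwdriver where they are.

Things in the scene. Friction and masses are not known exactly. Their poses are not given: they have to be found in the camera images.
- fixture: Fixed fixture: aluminium plate 112 x 226 x 12 mm, at one end a dark nest disc (98 mm across, top 20 mm above the bench) where the carrier stands between four dowels (tops 12 mm above the disc), at the other a toggle clamp (cheeks 73 to 149 mm from the nest axis, 71 mm high). Origin on the nest axis at bench height, z up, +y from nest to clamp; turned up to 0.3 rad.
- fork_feet (a point): Midpoint between the undersides of the clamp fork's two rubber feet. The steel fork is 82 mm wide over its tines, 64 mm between them. Open, it stands upright, its feet 68 mm from the nest axis, its ends up to 136 mm above the bench; closed, it lies level astride the sleeve, tine tops 42 mm above the bench, a foot on the flange 36.5 mm either side of the axis.
- clamp_handle (a joint): Handle's hinge, rad: 0 = fully open (T-handle tipped back 74 degrees from upright, away from the nest, fork upright); 1.30 = fully closed (handle upright, fork down, locked at dead centre against any pull on the fork). It starts at 0 to 0.05. The fork follows the handle through a link. Friction about 0.15 N m (1.5 N at the cross-bar); it stays where it is left.
- clamp_pivot (a point): The handle's hinge axis (parallel to the fixture's x), 137 mm along the fixture's +y from the nest axis and 62 mm above the bench. The point has the fixture's axes.
- handle_bar (a point): Middle of the handle's black round cross-bar (T-grip), 16 mm in diameter, 90 mm long, parallel to the hinge and the fixture's x, on the end of a 10 mm rod, 100 mm from the hinge axis. It swings in the fixture's y-z plane: from 96 mm beyond (+y) and 27 mm above the hinge axis when open, to straight above it (162 mm above the bench) when closed.
- sleeve: Outer part: plain steel tube, 52 mm outside, 44 mm bore, 64 mm tall, open at both ends, about 0.28 kg. Origin at its lower end's centre, z up its axis. At first it stands over the carrier's spigot on the flange, rim 94 mm above the bench. Spring balls in the carrier grip its bore for the first 10 mm of lift: about 5 to 9 N to draw off, so an unclamped carrier comes along.
- carrier: Inner part: aluminium hub, flange 88 mm across and 10 mm thick, on it a spigot 42 mm in diameter, 52 mm tall in all, about 0.26 kg. Origin at its underside's centre, z up its axis. The spigot's top is seen down the sleeve's bore, 22 mm below the rim. Three small spring balls stand out 1 to 2 mm from the spigot, 20 mm above the underside.
- tray: Fixed perforated aluminium tray, 254 x 130 mm, walls 22 mm high and 3 mm thick, floor 3 mm thick, with one cross wall that splits it into two compartments of 122 x 124 mm side by side along its x. Origin at the centre of its underside; it may be turned up to 0.3 rad.
- tray_near (a point): Centre of the floor of the compartment on the tray's -x side (nearer to the robot), 3 mm above the bench.
- tray_far (a point): Centre of the floor of the compartment on the tray's +x side (farther from the robot), 3 mm above the bench.
- stock_bin: Bystander: loose black stacking bin with rings in it, 150 x 105 x 70 mm. Origin at the centre of its underside.
- nylon_ring: Bystander: loose white plastic ring, 60 mm across, 10 mm high. Origin at the centre of its underside.
- ring_nut: Bystander: loose dark steel ring nut, 48 mm across, 14 mm high. Origin at the centre of its underside.
- screwdriver: Bystander: loose screwdriver, 190 mm long, lying on the bench. Origin beneath it near its middle.
Not all that is in view belongs to the job. What is shaped like the carrier but yellow is not meant.

How it is judged:
By the outcome, as a careful person would: the job done as asked, in the order asked, and still so for the second after the job is handed in, with the robot touching nothing.
It also fails if it takes over 72 s, if anything falls off the work surface, if the arm or the gripper's body presses on something with over 40 N, if the wrist force passes 120 N, or if a joint passes its speed limit or range.

## Working session

There is one attempt and no reset: what is moved stays moved. The work goes in short steps, Python scripts to look and compute and a tool call to move; the robot and the scene stay as the last step left them, time stands still between calls to the robot, and variables do not carry over. Pictures are saved under pics/ and viewed, at most 10 in all, crops included, and the job is handed in when it is done.

Besides the shell and the picture viewer there is one more tool, called after ">>>" as name([rows], argument=value, ...), one row to a line, values as JSON. step_arm: Moves the arm, as the interface text tells. Its arguments: {"type":"object","properties":{"rows":{"type":"array"},"force":{"type":"number"}},"required":["rows"]}

```bash
ls; mkdir -p pics
cat > h.py <<'E'
import numpy as np, cv2
from bench import observe, read_camera, sign_off, pinch_z
from scipy.spatial.transform import Rotation as Ro
def cloud(name):
    s=observe(); c=read_camera(name); d=c["depth"]; H,W=d.shape
    f=H/2/np.tan(np.radians(c["vfov"])/2)
    v,u=np.mgrid[:H,:W]; x=(u-c["cx"])/f; y=(v-c["cy"])/f
    if name=="wrist":
        r=np.hypot(x,y); k=np.where(r>1e-6,np.tan(np.minimum(r,1.5))/np.maximum(r,1e-6),1); x=x*k;y=y*k
    P=np.dstack([x*d,y*d,d])
    if name=="wrist":
        T=np.array(c["tool_from_camera"]); P=P@T[:3,:3].T+T[:3,3]
        P=P@Ro.from_rotvec(s["tool_rot"]).as_matrix().T+s["tool_pos"]
    else: P=(P-np.array(c["t"]))@np.array(c["R"])
    P[d<=0]=np.nan
    return c["frame"],P,s
def save(n,im): cv2.imwrite(n,im[:,:,::-1])
E
python3 - <<'E'
from h import *
a,P,s=cloud("top"); b,Q,_=cloud("scene")
save("pics/a.png",a);save("pics/b.png",b)
np.savez("c.npz",a=a,P=P,b=b,Q=Q)
print(s,pinch_z)
for r in range(20,384,48): print([tuple(np.round(P[r,c],2)) for c in range(20,512,118)])
E
```

```text
pics
{'time': 0.0, 'joint_positions': array([-1.21001958,  0.468422  , -0.01162517,  1.60365879,  0.00600869,
        1.07141834, -0.05630781]), 'qvel': array([-0.00294989,  0.00072407, -0.00097028, -0.00139967,  0.00131289,
       -0.00049941, -0.00069293]), 'tau': array([-2.94254405e-04, -5.32403398e+01,  2.15255603e-02, -2.51308143e+01,
        1.14493776e-02,  7.72985310e-03,  1.47086541e-05]), 'tool_pos': array([0.25520491, 0.59716739, 0.23029472]), 'tool_rot': array([-6.29973739e-01, -3.07752398e+00,  2.91353486e-03]), 'wrist_force': array([-0.40322285, -0.42493939, -0.11433966]), 'moment': array([0.01035951, 0.04406473, 0.05029299]), 'gripper_force': 0.0, 'width': 1.003272500062805} 0.0187
[(np.float64(1.6), np.float64(1.13), np.float64(-0.75)), (np.float64(1.59), np.float64(0.54), np.float64(-0.74)), (np.float64(1.58), np.float64(-0.05), np.float64(-0.73)), (np.float64(1.59), np.float64(-0.64), np.float64(-0.75)), (np.float64(1.59), np.float64(-1.23), np.float64(-0.76))]
[(np.float64(1.34), np.float64(1.11), np.float64(-0.75)), (np.float64(1.34), np.float64(0.53), np.float64(
[... 1173 characters left out ...]
04), np.float64(-0.0)), (np.float64(0.4), np.float64(-0.4), np.float64(-0.0)), (np.float64(0.4), np.float64(-1.14), np.float64(-0.76))]
[(np.float64(0.26), np.float64(0.67), np.float64(-0.0)), (np.float64(0.26), np.float64(0.31), np.float64(0.01)), (np.float64(0.26), np.float64(-0.04), np.float64(-0.01)), (np.float64(0.26), np.float64(-0.4), np.float64(0.0)), (np.float64(0.18), np.float64(-1.13), np.float64(-0.76))]
[(np.float64(0.13), np.float64(0.66), np.float64(0.0)), (np.float64(0.12), np.float64(0.31), np.float64(0.01)), (np.float64(0.12), np.float64(-0.04), np.float64(-0.0)), (np.float64(0.12), np.float64(-0.39), np.float64(0.0)), (np.float64(0.12), np.float64(-0.74), np.float64(0.0))]
```

View pics/a.png

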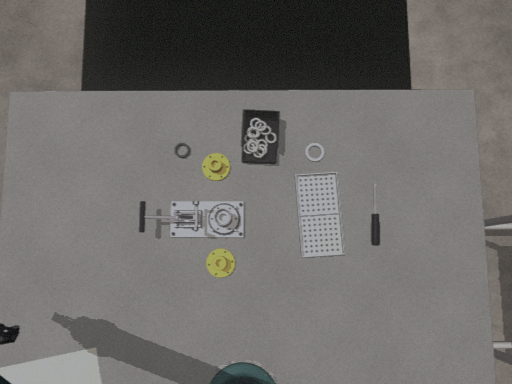

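View pics/b.png

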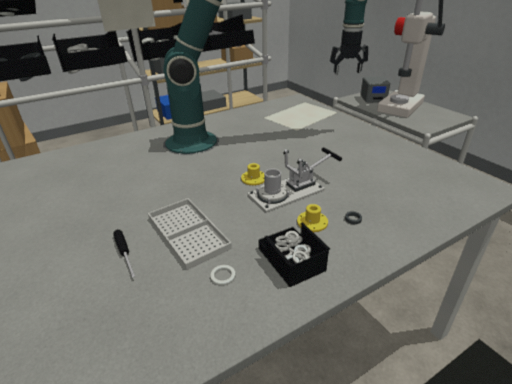

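Top view: nest/sleeve at (224,218), handle bar at (142,216), clamp extends left (+y), tray at (320,214), yellow decoys at (216,166) and (220,263), bin at (261,137). The scene view agrees.

Run:
```python
from h import *
z=np.load("c.npz"); a=z["a"];P=z["P"];Q=z["Q"]
def box(P,u0,u1,v0,v1,z0,z1):
    S=P[v0:v1,u0:u1].reshape(-1,3); S=S[(S[:,2]>z0)&(S[:,2]<z1)]; return S
p0=P[218,224]; print("nest px",P[218,224],P[218,236], P[216,142])
def reg(P,lo,hi):
    S=P.reshape(-1,3); m=np.all((S>lo)&(S<hi),axis=1); return S[m]
cx,cy=P[218,224,:2]
for n,C in(("top",P),("scene",Q)):
    S=reg(C,[cx-.06,cy-.06,.085],[cx+.06,cy+.06,.102]); print(n,"rim",len(S),S.mean(0),S.min(0),S.max(0))
    S=reg(C,[cx-.06,cy+.1,.05],[cx+.08,cy+.32,.2]); print("clamp",len(S),S.min(0),S.max(0))
    S=S[S[:,1]>S[:,1].max()-.014]; print(" bar",S.mean(0),S.min(0),S.max(0))
    tx,ty=P[214,320,:2]
    S=reg(C,[tx-.18,ty-.12,.012],[tx+.18,ty+.12,.03]); r=cv2.minAreaRect(S[:,:2].astype(np.float32)*1000); print(n,"tray",r)
# by colour, with fixed-height backprojection of plate: bright mask
hsv=cv2.cvtColor(a,cv2.COLOR_RGB2HSV)
c=read_camera("top"); f=192/np.tan(np.radians(c["vfov"])/2);R=np.array(c["R"]);t=np.array(c["t"])
def at(u,v,zz):
    d=R.T@np.array([(u-c["cx"])/f,(v-c["cy"])/f,1]); o=-R.T@t; return o+d*(zz-o[2])/d[2]
print("corners plate",[at(u,v,.012).round(3) for u,v in((170,202),(244,201),(245,236),(170,237))])
print("tray corners",[at(u,v,.022).round(3) for u,v in((295,174),(337,172),(344,255),(301,257))])
print("bar ends",[at(u,v,.089).round(3) for u,v in((142,202),(142,231))])
print("rim",at(224,217.5,.094))
cv2.imwrite("pics/c.png",cv2.resize(a[120:290,130:360,::-1],None,fx=3.4,fy=3.4,interpolation=cv2.INTER_CUBIC))
```

```text
nest px [0.52811508 0.05276142 0.05076868] [0.52976069 0.0177216  0.03087841] [0.53109761 0.28751709 0.09355092]
top rim 79 [0.53011762 0.0588971  0.09272012] [0.50391165 0.03249359 0.08583134] [0.5539514  0.08216606 0.0985714 ]
clamp 406 [0.48727761 0.15303744 0.05045882] [0.5753543  0.29748967 0.10676927]
 bar [0.53067326 0.28936581 0.09642214] [0.48727761 0.28349795 0.08626224] [0.5753543  0.29748967 0.10676927]
top tray ((558.7706298828125, -234.77969360351562), (327.65203857421875, 133.61911010742188), 3.0798630714416504)
scene rim 112 [0.5319971  0.05271556 0.09085263] [0.50586837 0.02853886 0.08503862] [0.55836657 0.07978549 0.09760114]
clamp 305 [0.48703142 0.15710647 0.05014081] [0.57788996 0.29250204 0.10096916]
 bar [0.536581   0.28341552 0.09419438] [0.48703142 0.27857738 0.08423525] [0.57788996 0.29250204 0.10096916]
scene tray ((567.3995361328125, -236.31817626953125), (303.9222412109375, 131.46324157714844), 3.64274263381958)
corners plate [array([0.582, 0.222, 0.012]), array([ 0.584, -0.006,  0.012]), array([ 0.476, -0.009,  0.012]), array([0.474, 0.22 , 0.012])]
tray corners [array([ 0.666, -0.164,  0.022]), array([ 0.672, -0.294,  0.022]), array([ 0.417, -0.308,  0.022]), array([ 0.412, -0.178,  0.022])]
bar ends [array([0.573, 0.29 , 0.089]), array([0.488, 0.287, 0.089])]
rim [0.52563677 0.04994167 0.094     ]
```

View pics/c.png

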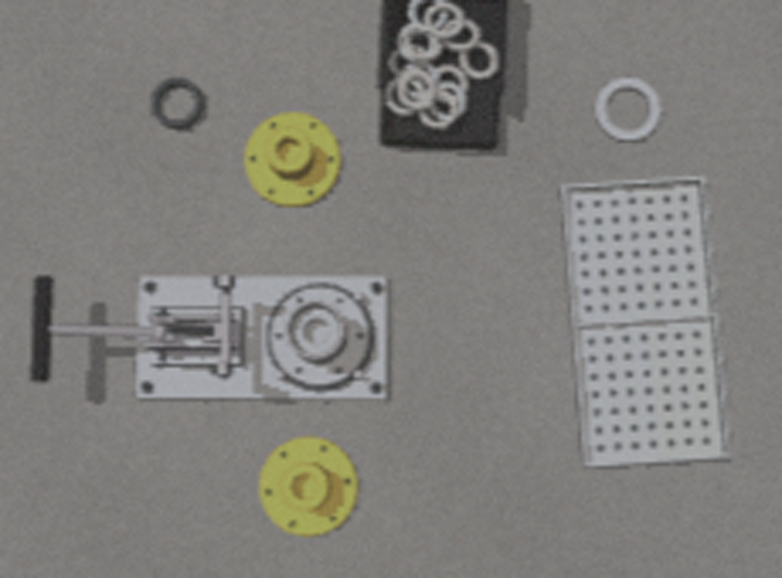

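Crop confirms: fixture plate nearly unturned, sleeve at crop (320,332), fork cross at (224,330), bar at (41,328); tray turned slightly, with corners (562,185)-(728,460).

```bash
cat >> h.py <<'E'
def go(target,yaxis=None,s=None):
    """shift in tool axes to put TCP at target; roll so tool y lies along yaxis"""
    s=s or observe(); R=Ro.from_rotvec(s["tool_rot"]).as_matrix()
    d=R.T@(np.array(target)-s["tool_pos"]); out=d.round(4).tolist()
    if yaxis is not None:
        y=R.T@np.array([*yaxis,0.]); a=np.arctan2(-y[0],y[1]); a=(a+np.pi/2)%np.pi-np.pi/2; out.append(round(float(a),3))
    print("go",out, "len",np.linalg.norm(d).round(3)); return out
E
python3 - <<'E'
from h import *
s=observe(); print(Ro.from_rotvec(s["tool_rot"]).as_matrix().round(3))
print(np.array(read_camera("wrist")["tool_from_camera"]).round(3))
go([.503,.287,.17],[0,1]);
E
```

```text
[[-0.92   0.393 -0.   ]
 [ 0.393  0.92  -0.001]
 [-0.    -0.001 -1.   ]]
[[ 0.    -0.952 -0.305  0.078]
 [ 1.     0.    -0.    -0.   ]
 [ 0.    -0.305  0.952 -0.144]
 [ 0.     0.     0.     1.   ]]
go [-0.3497, -0.188, 0.0609, -0.404] len 0.402
```

>>> step_arm([
  [[-0.04,-0.02,0.006,-0.05,-1],[-0.08,-0.04,0.012,-0.1,-1],[-0.115,-0.06,0.02,-0.15,-1],[-0.15,-0.08,0.026,-0.2,-1],[-0.185,-0.1,0.032,-0.25,-1],[-0.22,-0.12,0.038,-0.3,-1],[-0.255,-0.14,0.045,-0.35,-1],[-0.29,-0.156,0.05,-0.4,-1],[-0.325,-0.174,0.055,-0.404,-1],[-0.35,-0.188,0.061,-0.404,-1],[-0.35,-0.188,0.061,-0.404,-1],[-0.35,-0.188,0.061,-0.404,-1]],
])

```text
time: 1.2
tool_pos: [0.5044, 0.285, 0.1697]
tool_rot: [-0.007, -3.141, 0.002]
wrist_force: [-0.8, 1.1, -0.8]
width: 1.003
gripper_force: 0.0
```

Run:
```python
from h import *
a,P,s=cloud("wrist"); save("pics/d.png",a); np.savez("w.npz",a=a,P=P)
print(s["tool_pos"],s["joint_positions"].round(2),s["time"])
S=P.reshape(-1,3); 
g=S[(S[:,2]>.07)&(S[:,2]<.115)&(S[:,1]>.255)&(S[:,1]<.315)&(abs(S[:,0]-.53)<.07)]
print(len(g),g.min(0),g.max(0),np.median(g,0))
for x0 in (.49,.51,.53,.55,.565):
    q=g[abs(g[:,0]-x0)<.008]; 
    if len(q): print(x0,len(q),q[:,1].min(),q[:,1].max(),q[:,2].max())
```

```text
[0.50444208 0.2849638  0.16973405] [-0.58  0.42  0.01  1.83 -0.01  0.89  1.  ] 1.2
2250 [0.4869812  0.25544186 0.08155148] [0.57733495 0.29567418 0.10106108] [0.52842362 0.28600322 0.09747978]
0.49 330 0.2805966449642028 0.2953910644108418 0.10042110877625925
0.51 379 0.2803971902322256 0.2956287316236916 0.10054427722719882
0.53 673 0.2554418574689627 0.29482590330955266 0.10044739250641524
0.55 295 0.2799347193661813 0.294447183163715 0.10106108388992231
0.565 271 0.2798155801704084 0.2946776802796272 0.1008468271190453
```

View pics/d.png

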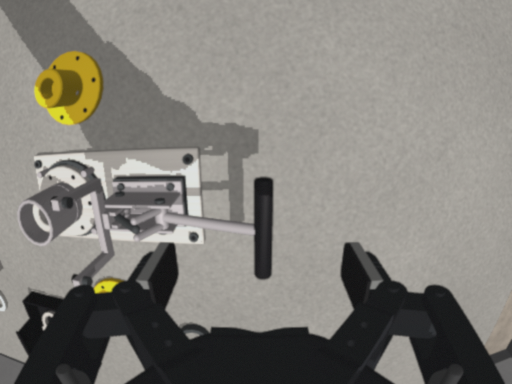

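Wrist view: bar at (263,228) between the open fingers, rod to its left at the middle; the near end of the bar lies between the pads. Going down and gripping off-centre.

>>> step_arm([
  [[0,0.003,0.03,0,-1],[0,0.003,0.06,0,-1],[0,0.003,0.085,0,-1],[0,0.003,0.097,0,-1],[0,0.003,0.097,0,0],[0,0.003,0.097,0,1],[0,0.003,0.097,0,1],[0,0.003,0.097,0,1],[0,0.003,0.097,0,1],[0,0.003,0.097,0,1],[0,0.003,0.097,0,1],[0,0.003,0.097,0,1]],
], force=25)

```text
time: 2.25
tool_pos: [0.5041, 0.2886, 0.0736]
tool_rot: [0.002, 3.141, -0.003]
wrist_force: [2.1, -5.6, 1.3]
width: 0.177
gripper_force: 25.6
```

>>> step_arm([
  [[0,-0.003,-0.0085,0,1],[0,-0.007,-0.0167,0,1],[0,-0.0115,-0.0244,0,1],[0,-0.0168,-0.0317,0,1],[0,-0.0227,-0.0386,0,1],[0,-0.0293,-0.0449,0,1],[0,-0.0363,-0.0506,0,1],[0,-0.0437,-0.0555,0,1],[0,-0.0437,-0.0555,0,1]],
])

```text
time: 3.0
tool_pos: [0.5038, 0.2505, 0.1327]
tool_rot: [-0.002, 3.138, 0.012]
wrist_force: [-1.6, 7.0, 8.2]
width: 0.174
gripper_force: 24.5
```

>>> step_arm([
  [[0,-0.008,-0.004,0,1],[0,-0.0164,-0.0065,0,1],[0,-0.025,-0.009,0,1],[0,-0.0338,-0.0105,0,1],[0,-0.0426,-0.0115,0,1],[0,-0.0517,-0.012,0,1],[0,-0.057,-0.012,0,1],[0,-0.057,-0.012,0,1],[0,-0.057,-0.012,0,1]],
])

```text
time: 3.75
tool_pos: [0.5037, 0.1922, 0.1468]
tool_rot: [-0.002, 3.139, 0.007]
wrist_force: [-11.4, 1.7, 34.6]
width: 0.173
gripper_force: 29.4
```

Run:
```python
from h import *
a,P,s=cloud("scene"); save("pics/e.png",cv2.resize(a[130:230,210:370],None,fx=4,fy=4,interpolation=cv2.INTER_CUBIC))
w,Q,s=cloud("wrist"); save("pics/f.png",w); print(s["tool_pos"],s["wrist_force"])
S=Q.reshape(-1,3); 
g=S[(S[:,2]>.12)&(abs(S[:,0]-.56)<.02)&(abs(S[:,1]-.19)<.1)]
print(len(g),g.min(0),g.max(0),np.median(g,0))
```

```text
[0.50373268 0.19219398 0.14681253] [-1.12014417e+01 -1.62274027e-03  3.45853954e+01]
221 [0.54002022 0.18372183 0.16294128] [0.54991434 0.19969569 0.17231499] [0.54317033 0.19176427 0.16970835]
```

View pics/f.png

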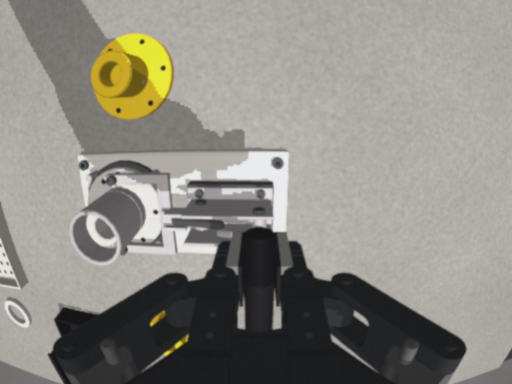

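Wrist view: fork lies level around the sleeve (sleeve rim at (96,240)), handle upright in the fingers. Relieve the downward load and press against the stop to confirm.

>>> step_arm([
  [[0,0,-0.006,0,1],[0,-0.004,-0.006,0,1],[0,-0.008,-0.006,0,1],[0,-0.008,-0.006,0,1]],
])

```text
time: 4.18
tool_pos: [0.5031, 0.1918, 0.1484]
tool_rot: [-0.01, 3.137, 0.021]
wrist_force: [3.1, 23.3, -8.4]
width: 0.181
gripper_force: 27.9
```

>>> step_arm([
  [[0,0.007,0,0,1],[0,0.007,0,0,-1],[0,0.007,0,0,-1],[0,0.007,0,0,-1],[0,0.007,0,0,-1],[0,0.007,-0.035,0,-1],[0,0.007,-0.065,0,-1],[-0.007,-0.025,-0.065,0,-1],[-0.014,-0.06,-0.065,0,-1],[-0.021,-0.095,-0.065,0,-1],[-0.027,-0.129,-0.065,0,-1],[-0.027,-0.129,-0.065,0,-1],[-0.027,-0.129,-0.065,0,-1]],
])

```text
time: 5.27
tool_pos: [0.5304, 0.0494, 0.2118]
tool_rot: [-0.009, -3.141, 0.001]
wrist_force: [0.6, 0.3, 0.7]
width: 0.998
gripper_force: 0.0
```

Run:
```python
from h import *
w,Q,s=cloud("wrist"); print(s["tool_pos"],s["tool_rot"],s["wrist_force"])
S=Q.reshape(-1,3); save("pics/g.png",w)
g=S[(S[:,2]>.086)&(S[:,2]<.1)&(np.hypot(S[:,0]-.53,S[:,1]-.055)<.045)]
print(len(g),g.min(0),g.max(0),np.median(g,0))
(c,r)=cv2.minEnclosingCircle(g[:,:2].astype(np.float32)*1000); print("rim",c,r)
g=S[(S[:,2]>.13)&(abs(S[:,1]-.19)<.05)&(abs(S[:,0]-.53)<.06)]
if len(g): print("bar",len(g),g.min(0),g.max(0),np.median(g,0))
go([c[0]/1000,c[1]/1000,.054],[0,1])
```

```text
[0.53040679 0.04943355 0.2118258 ] [-9.14235706e-03 -3.14123461e+00  1.13201682e-03] [0.57797123 0.3419302  0.69203986]
888 [0.50459798 0.02946426 0.08601602] [0.55609723 0.07948566 0.09716654] [0.53209674 0.05439607 0.09457315]
rim (530.4172973632812, 54.90225601196289) 26.09906768798828
bar 2203 [0.48663316 0.18278918 0.13004493] [0.57619363 0.20031659 0.17267085] [0.52831224 0.18753404 0.16866277]
go [-0.0003, 0.0032, 0.1577, -0.002] len 0.158
```

View pics/g.png

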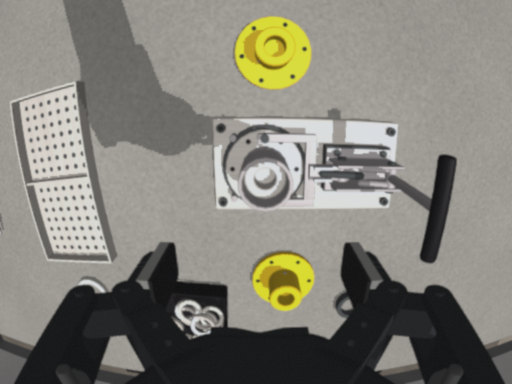

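Wrist view: sleeve rim at (265,177) inside the closed fork, bar upright at (440,210), fingers clear. Descend, grip, and lift slowly.

>>> step_arm([
  [[0,0.004,0.035,0,-1],[0,0.004,0.07,0,-1],[0,0.004,0.105,0,-1],[0,0.004,0.135,0,-1],[0,0.004,0.15,0,-1],[0,0.004,0.158,0,-1],[0,0.004,0.158,0,0],[0,0.004,0.158,0,1],[0,0.004,0.158,0,1],[0,0.004,0.158,0,1],[0,0.004,0.158,0,1],[0,0.004,0.158,0,1],[0,0.004,0.158,0,1]],
], force=50)

```text
time: 6.4
tool_pos: [0.5317, 0.0562, 0.0554]
tool_rot: [0.001, 3.139, 0.0]
wrist_force: [-0.9, -2.8, 6.9]
width: 0.605
gripper_force: 53.9
```

>>> step_arm([
  [[0,0,-0.003,0,1],[0,0,-0.006,0,1],[0,0,-0.009,0,1],[0,0,-0.012,0,1],[0,0,-0.015,0,1],[0,0,-0.018,0,1],[0,0,-0.023,0,1],[0,0,-0.03,0,1],[0,0,-0.04,0,1],[0,0,-0.055,0,1],[0,0,-0.07,0,1],[0,0,-0.09,0,1],[0,0,-0.105,0,1],[0,0,-0.105,0,1],[0,0,-0.105,0,1]],
])

```text
time: 7.65
tool_pos: [0.531, 0.0568, 0.16]
tool_rot: [-0.0, 3.139, 0.001]
wrist_force: [-0.2, 0.2, -3.0]
width: 0.598
gripper_force: 54.5
```

Run:
```python
from h import *
w,Q,s=cloud("wrist"); print(s["tool_pos"],s["tool_rot"],s["wrist_force"])
a,P,_=cloud("top")
C=P.reshape(-1,3)
# carrier flange/spigot seen?
b,B,_=cloud("scene")
save("pics/h.png",np.vstack([cv2.resize(b[110:230,200:360],(640,480),interpolation=cv2.INTER_CUBIC)]))
# tray walls
for n,X in(("top",P),("wrist",Q),("scene",B)):
    S=X.reshape(-1,3); g=S[(S[:,2]>.014)&(S[:,2]<.028)&(abs(S[:,0]-.542)<.16)&(abs(S[:,1]+.236)<.095)]
    if len(g)>20: print(n,len(g),g.mean(0),g.min(0),g.max(0),cv2.minAreaRect(g[:,:2].astype(np.float32)*1000))
go([.604,-.2325,.16],[.055,-.998]); go([.479,-.239,.16],[-.055,.998])
```

```text
[0.53102782 0.05680512 0.16004665] [-4.23514644e-04  3.13893968e+00  1.01461186e-03] [-0.18635389  0.17837187 -3.02594161]
top 351 [ 0.54746869 -0.23712805  0.02060895] [ 0.41472383 -0.30857644  0.01402916] [ 0.67286835 -0.16353739  0.02761528] ((543.1948852539062, -235.42941284179688), (253.92843627929688, 130.99093627929688), 3.6457889080047607)
wrist 2502 [ 0.55790446 -0.21216348  0.01999352] [ 0.41411671 -0.30195169  0.01400147] [ 0.67561575 -0.1638439   0.02538744] ((545.0343627929688, -237.08663940429688), (255.0255584716797, 132.91455078125), 3.5102651119232178)
scene 644 [ 0.55711187 -0.23628399  0.01954378] [ 0.41472792 -0.31045104  0.01402422] [ 0.67596022 -0.16388116  0.02502015] ((545.1839599609375, -237.34091186523438), (259.2618408203125, 131.5665740966797), 3.7068324089050293)
go [-0.0744, -0.289, -0.0022, -0.055] len 0.298
go [0.0506, -0.2955, -0.0019, -0.055] len 0.3
```

View pics/h.png

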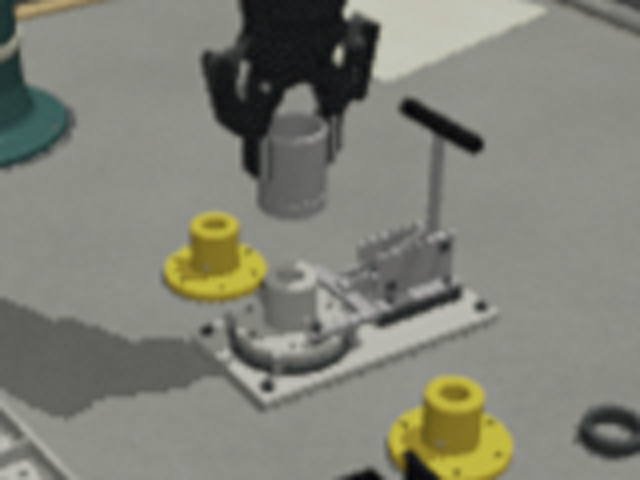

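Scene crop: sleeve hangs free in the gripper at (292,165); carrier remains in the nest at (290,295) under the fork. To the far compartment.

>>> step_arm([
  [[-0.008,-0.03,0,-0.01,1],[-0.016,-0.065,0,-0.02,1],[-0.026,-0.1,0,-0.03,1],[-0.036,-0.135,0,-0.04,1],[-0.045,-0.17,0,-0.05,1],[-0.054,-0.205,0,-0.06,1],[-0.063,-0.24,0,-0.06,1],[-0.07,-0.27,0,-0.06,1],[-0.075,-0.289,0.01,-0.06,1],[-0.075,-0.289,0.04,-0.06,1],[-0.075,-0.289,0.07,-0.06,1],[-0.075,-0.289,0.1,-0.06,1],[-0.075,-0.289,0.115,-0.06,1],[-0.075,-0.289,0.12,-0.06,1],[-0.075,-0.289,0.12,-0.06,1],[-0.075,-0.289,0.12,-0.06,1]],
])

```text
time: 9.13
tool_pos: [0.6063, -0.2326, 0.0396]
tool_rot: [-0.095, 3.139, -0.001]
wrist_force: [-1.0, -0.1, -1.9]
width: 0.6
gripper_force: 54.3
```

>>> step_arm([
  [[0,0,0.003,0,1],[0,0,0.006,0,1],[0,0,0.008,0,1],[0,0,0.0095,0,1],[0,0,0.0105,0,1],[0,0,0.0115,0,1],[0,0,0.0115,0,1],[0,0,0.0115,0,1]],
])

```text
time: 9.8
tool_pos: [0.6056, -0.2324, 0.0285]
tool_rot: [-0.094, 3.14, 0.0]
wrist_force: [-2.4, 1.6, 5.2]
width: 0.601
gripper_force: 55.3
```

>>> step_arm([
  [[0,0,0,0,0],[0,0,0,0,-0.5],[0,0,0,0,-1],[0,0,0,0,-1],[0,0,0,0,-1],[0,0,-0.015,0,-1],[0,0,-0.045,0,-1],[0,0,-0.085,0,-1],[0,0,-0.125,0,-1],[0,0,-0.16,0,-1],[0,0,-0.186,0,-1],[0,0,-0.186,0,-1]],
])

```text
time: 10.8
tool_pos: [0.6089, -0.2339, 0.2218]
tool_rot: [-0.094, 3.128, -0.006]
wrist_force: [0.4, -0.8, 0.4]
width: 0.996
gripper_force: 0.0
```

Run:
```python
from h import *
w,Q,s=cloud("wrist"); print(s["tool_pos"],s["time"])
g=Q.reshape(-1,3); g=g[(g[:,2]>.055)&(g[:,2]<.078)&(np.hypot(g[:,0]-.6056,g[:,1]+.2324)<.06)]
print(len(g),g.min(0),g.max(0),cv2.minEnclosingCircle(g[:,:2].astype(np.float32)*1000))
go([.503,.1915,.215],[0,1]); go([.503,.1915,.148],[0,1])
```

```text
[ 0.60890946 -0.23386812  0.22177559] 10.8
749 [ 0.57946406 -0.25818848  0.05509677] [ 0.63053853 -0.20812846  0.07017598] ((605.2236938476562, -232.64451599121094), 25.78238296508789)
go [0.0789, 0.4303, 0.0016, 0.06] len 0.437
go [0.0794, 0.4305, 0.0686, 0.06] len 0.443
```

Sleeve stands where intended (rim radius 25.8 mm at z 67 mm). Back to the handle bar.

>>> step_arm([
  [[0.007,0.035,0,0.01,-1],[0.014,0.075,0,0.02,-1],[0.021,0.115,0,0.03,-1],[0.028,0.155,0,0.04,-1],[0.036,0.195,0,0.05,-1],[0.044,0.235,0,0.06,-1],[0.052,0.275,0,0.06,-1],[0.06,0.315,0,0.06,-1],[0.067,0.355,0,0.06,-1],[0.073,0.395,0,0.06,-1],[0.079,0.43,0,0.06,-1],[0.079,0.43,0,0.06,-1],[0.079,0.43,0,0.06,-1],[0.079,0.43,0.03,0.06,-1],[0.079,0.43,0.055,0.06,-1],[0.079,0.43,0.068,0.06,-1],[0.079,0.43,0.068,0.06,-1]],
])

```text
time: 12.27
tool_pos: [0.4988, 0.189, 0.142]
tool_rot: [-0.004, -3.135, 0.006]
wrist_force: [0.2, -0.4, -0.2]
width: 1.0
gripper_force: 0.0
```

>>> step_arm([
  [[0,0,0,0,0],[0,0,0,0,1],[0,0,0,0,1],[0,0,0,0,1],[0,0,0,0,1],[0,0,0,0,1],[0,0,0,0,1],[0,0,0,0,1]],
], force=25)

```text
time: 12.93
tool_pos: [0.5011, 0.1922, 0.146]
tool_rot: [-0.0, 3.141, 0.001]
wrist_force: [-0.3, -0.7, 4.8]
width: 0.176
gripper_force: 24.5
```

>>> step_arm([
  [[0,0.0087,0,0,1],[0,0.0174,0.0015,0,1],[0,0.0259,0.0034,0,1],[0,0.0342,0.006,0,1],[0,0.0423,0.0094,0,1],[0,0.05,0.0134,0,1],[0,0.0574,0.0181,0,1],[0,0.0643,0.0234,0,1],[0,0.0707,0.0293,0,1],[0,0.0766,0.0357,0,1],[0,0.0819,0.0426,0,1],[0,0.0866,0.05,0,1],[0,0.0906,0.0577,0,1],[0,0.094,0.0658,0,1],[0,0.0961,0.0724,0,1],[0,0.097,0.077,0,1],[0,0.097,0.077,0,1],[0,0.097,0.077,0,1]],
])

```text
time: 14.43
tool_pos: [0.501, 0.2887, 0.0698]
tool_rot: [0.001, 3.141, -0.001]
wrist_force: [-0.8, -6.7, 18.4]
width: 0.181
gripper_force: 27.9
```

>>> step_arm([
  [[0,0,-0.004,0,1],[0,0,-0.004,0,0],[0,0,-0.004,0,-1],[0,0,-0.004,0,-1],[0,0,-0.004,0,-1],[0,0,-0.004,0,-1],[0,0,-0.035,0,-1],[0,0,-0.075,0,-1],[0,0,-0.115,0,-1],[0,0,-0.148,0,-1],[-0.005,-0.035,-0.148,0,-1],[-0.01,-0.075,-0.148,0,-1],[-0.015,-0.115,-0.148,0,-1],[-0.02,-0.155,-0.148,0,-1],[-0.025,-0.195,-0.148,0,-1],[-0.029,-0.234,-0.148,0,-1],[-0.029,-0.234,-0.148,0,-0.4],[-0.029,-0.234,-0.148,0,-0.4]],
])

```text
time: 15.93
tool_pos: [0.5299, 0.0525, 0.2163]
tool_rot: [-0.008, -3.142, 0.001]
wrist_force: [0.1, 0.1, -0.3]
width: 0.75
gripper_force: 0.0
```

Run:
```python
from h import *
w,Q,s=cloud("wrist"); print(s["tool_pos"],s["time"],s["width"])
save("pics/i.png",w); S=Q.reshape(-1,3)
g=S[(S[:,2]>.064)&(S[:,2]<.08)&(np.hypot(S[:,0]-.5304,S[:,1]-.0549)<.035)]
print(len(g),g.min(0),g.max(0),cv2.minEnclosingCircle(g[:,:2].astype(np.float32)*1000))
a,P,_=cloud("top")
for n,X in(("w",S),("t",P.reshape(-1,3))):
    g=X[(X[:,2]>.075)&(X[:,1]>.24)&(X[:,1]<.33)&(abs(X[:,0]-.53)<.06)]
    print(n,"bar",len(g), g.min(0) if len(g) else 0,g.max(0) if len(g) else 0)
go([.5304,.0549,.043],[0,1])
```

```text
[0.52986422 0.05246054 0.21625882] 15.9333 0.749648043710152
1024 [0.50827523 0.03567067 0.06400261] [0.54960448 0.07614694 0.07526592] ((529.2631225585938, 55.96683120727539), 21.011411666870117)
w bar 1274 [0.48705217 0.24024294 0.07863435] [0.57680183 0.29337722 0.10170018]
t bar 230 [0.48739628 0.24028625 0.07594538] [0.57507097 0.29755379 0.10399219]
go [-0.0009, -0.0014, 0.1731, 0.001] len 0.173
```

View pics/i.png

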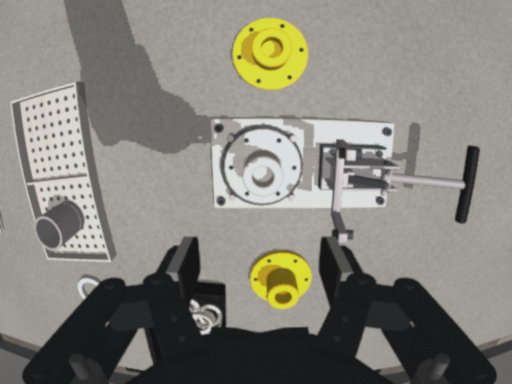

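Wrist view: carrier spigot top at (262,172) in the nest, fork upright at (338,190), bar out at (467,185), sleeve standing in the far compartment at (60,225). Check the handle angle more exactly.

Run:
```python
from h import *
def zc(P,lab):
    X=P.reshape(-1,3); g=X[(X[:,2]>.075)&(X[:,1]>.275)&(X[:,1]<.30)&(abs(abs(X[:,0]-.5315)-.027)<.016)]
    from scipy.optimize import least_squares
    f=lambda p:np.hypot(g[:,1]-p[0],g[:,2]-p[1])-.008
    r=least_squares(f,[.287,.09],loss="soft_l1",f_scale=.002); print(lab,len(g),r.x.round(4))
z=np.load("c.npz"); zc(z["P"],"top0"); zc(np.load("w.npz")["P"],"wrist0")
zc(cloud("top")[1],"top1"); zc(cloud("wrist")[1],"wrist1"); zc(z["Q"],"scene0"); zc(cloud("scene")[1],"scene1")
```

```text
top0 119 [0.2897 0.0903]
wrist0 5653 [0.2866 0.2501]
top1 120 [0.2891 0.0913]
wrist1 724 [0.2873 0.0923]
scene0 76 [0.2877 0.0903]
scene1 70 [0.2871 0.0913]
```

Handle is ~0.02 rad off its stop (I lifted it slightly before releasing). Nudge it down with shut fingertips.

>>> step_arm([
  [[0,0.04,0,0,1],[0,0.08,0,0,1],[0,0.12,0,0,1],[0,0.16,0,0,1],[0,0.2,0,0,1],[0,0.235,0,0,1],[0,0.235,0.03,0,1],[0,0.235,0.065,0,1],[0,0.235,0.095,0,1],[0,0.235,0.105,0,1],[0,0.235,0.112,0,1],[0,0.235,0.116,0,1],[0,0.235,0.119,0,1],[0,0.235,0.121,0,1],[0,0.235,0.121,0,1]],
])

```text
time: 17.43
tool_pos: [0.5306, 0.2909, 0.0969]
tool_rot: [-0.0, 3.139, 0.003]
wrist_force: [0.9, 1.1, 0.2]
width: -0.004
gripper_force: 0.5
```

>>> step_arm([
  [[0,-0.003,0.001,0,1],[0,-0.003,0.003,0,1],[0,-0.003,0.005,0,1],[0,-0.003,0.005,0,1]],
])

```text
time: 17.77
tool_pos: [0.5311, 0.29, 0.0962]
tool_rot: [-0.002, 3.137, 0.008]
wrist_force: [-8.3, -0.1, 29.9]
width: -0.002
gripper_force: 14.7
```

>>> step_arm([
  [[0,0,-0.03,0,1],[0,0,-0.07,0,1],[0,0,-0.11,0,1],[0,-0.03,-0.125,0,-0.4],[0,-0.07,-0.125,0,-0.4],[0,-0.11,-0.125,0,-0.4],[0,-0.15,-0.125,0,-0.4],[0,-0.19,-0.125,0,-0.4],[0,-0.225,-0.125,0,-0.4],[0,-0.232,-0.125,0,-0.4],[0,-0.232,-0.125,0,-0.4],[0,-0.232,-0.125,0,-0.4]],
])

```text
time: 18.77
tool_pos: [0.53, 0.0554, 0.2159]
tool_rot: [0.001, 3.14, 0.001]
wrist_force: [0.8, 0.8, -0.3]
width: 0.701
gripper_force: 0.0
```

Run:
```python
from h import *
cloud("top"); s=observe(); print(s["tool_pos"],s["width"]); go([.5297,.0555,.043],[0,1])
X=cloud("scene")[1].reshape(-1,3); g=X[(X[:,2]>.075)&(X[:,1]>.275)&(X[:,1]<.30)&(abs(abs(X[:,0]-.5315)-.027)<.016)]
from scipy.optimize import least_squares
print(least_squares(lambda p:np.hypot(g[:,1]-p[0],g[:,2]-p[1])-.008,[.287,.09],loss="soft_l1",f_scale=.002).x)
```

```text
[0.52989059 0.0565589  0.21567334] 0.7023468548023944
go [0.0003, -0.0012, 0.1727, 0.002] len 0.173
[0.28832096 0.08917935]
```

Handle now at 89 mm – fully open. Grasp the carrier's spigot.

>>> step_arm([
  [[0,-0.001,0.035,0,-0.4],[0,-0.001,0.07,0,-0.4],[0,-0.001,0.105,0,-0.4],[0,-0.001,0.14,0,-0.4],[0,-0.001,0.16,0,-0.4],[0,-0.001,0.172,0,-0.4],[0,-0.001,0.172,0,-0.4],[0,-0.001,0.172,0,1],[0,-0.001,0.172,0,1],[0,-0.001,0.172,0,1],[0,-0.001,0.172,0,1],[0,-0.001,0.172,0,1],[0,-0.001,0.172,0,1]],
], force=50)

```text
time: 19.95
tool_pos: [0.5307, 0.0544, 0.0446]
tool_rot: [-0.0, 3.139, 0.001]
wrist_force: [-1.6, 1.2, 7.3]
width: 0.472
gripper_force: 51.1
```

>>> step_arm([
  [[0,0,-0.005,0,1],[0,0,-0.01,0,1],[0,0,-0.018,0,1],[0,0,-0.03,0,1],[0,0,-0.05,0,1],[0,0,-0.08,0,1],[0,0,-0.11,0,1],[0,0,-0.11,0,1]],
])

```text
time: 20.62
tool_pos: [0.5333, 0.0541, 0.1597]
tool_rot: [0.001, 3.132, 0.002]
wrist_force: [1.0, -0.6, -1.0]
width: 0.478
gripper_force: 51.4
```

Run:
```python
from h import *
s=observe(); print(s["tool_pos"],s["tool_rot"],s["wrist_force"],s["width"]); go([.482,-.240,.15],[-.06,.998])
```

```text
[0.53326288 0.05413182 0.15966399] [6.98092526e-04 3.13151951e+00 2.37238191e-03] [ 0.99909893 -0.6043775  -0.98715271] 0.47810706526188707
go [0.0512, -0.2942, 0.0087, -0.06] len 0.299
```

>>> step_arm([
  [[0.006,-0.035,0,-0.01,1],[0.012,-0.07,0,-0.02,1],[0.018,-0.105,0,-0.03,1],[0.024,-0.14,0,-0.04,1],[0.03,-0.175,0,-0.05,1],[0.036,-0.21,0,-0.06,1],[0.042,-0.245,0,-0.06,1],[0.047,-0.275,0,-0.06,1],[0.049,-0.294,0.01,-0.06,1],[0.049,-0.294,0.03,-0.06,1],[0.049,-0.294,0.06,-0.06,1],[0.049,-0.294,0.09,-0.06,1],[0.049,-0.294,0.105,-0.06,1],[0.049,-0.294,0.111,-0.06,1],[0.049,-0.294,0.111,-0.06,1],[0.049,-0.294,0.111,-0.06,1]],
])

```text
time: 21.95
tool_pos: [0.4811, -0.2402, 0.0429]
tool_rot: [-0.094, 3.14, -0.0]
wrist_force: [0.2, -0.8, -2.7]
width: 0.476
gripper_force: 51.4
```

>>> step_arm([
  [[0,0,0.004,0,1],[0,0,0.008,0,1],[0,0,0.011,0,1],[0,0,0.013,0,1],[0,0,0.0145,0,1],[0,0,0.0155,0,1],[0,0,0.0155,0,1],[0,0,0.0155,0,1]],
])

```text
time: 22.62
tool_pos: [0.4808, -0.2399, 0.0276]
tool_rot: [-0.094, 3.14, 0.0]
wrist_force: [-1.7, 1.6, 5.3]
width: 0.479
gripper_force: 52.3
```

Seated (contact ~8 N at the expected height). Release and retreat.

>>> step_arm([
  [[0,0,0,0,0],[0,0,0,0,-0.3],[0,0,0,0,-1],[0,0,0,0,-1],[0,0,0,0,-1],[0,0,0,0,-1],[0,0,-0.015,0,-1],[0,0,-0.045,0,-1],[0,0,-0.085,0,-1],[0,0,-0.125,0,-1],[0,0,-0.165,0,-1],[0,0.03,-0.2,0,-1],[0,0.07,-0.2,0,-1],[0,0.1,-0.2,0,-1],[0,0.1,-0.2,0,-1],[0,0.1,-0.2,0,-1]],
])

```text
time: 23.95
tool_pos: [0.4749, -0.1382, 0.2271]
tool_rot: [-0.101, 3.139, 0.0]
wrist_force: [-0.7, -1.0, -0.9]
width: 0.997
gripper_force: 0.0
```

Run:
```python
from h import *
b,_,s=cloud("scene"); print(s["tool_pos"],s["wrist_force"],s["time"])
save("pics/j.png",cv2.resize(b[90:300,100:370],None,fx=2.9,fy=2.8,interpolation=cv2.INTER_CUBIC))
```

```text
[ 0.47490653 -0.13824516  0.22712773] [-0.67767581 -1.04725131 -0.86385416] 23.95
```

View pics/j.png

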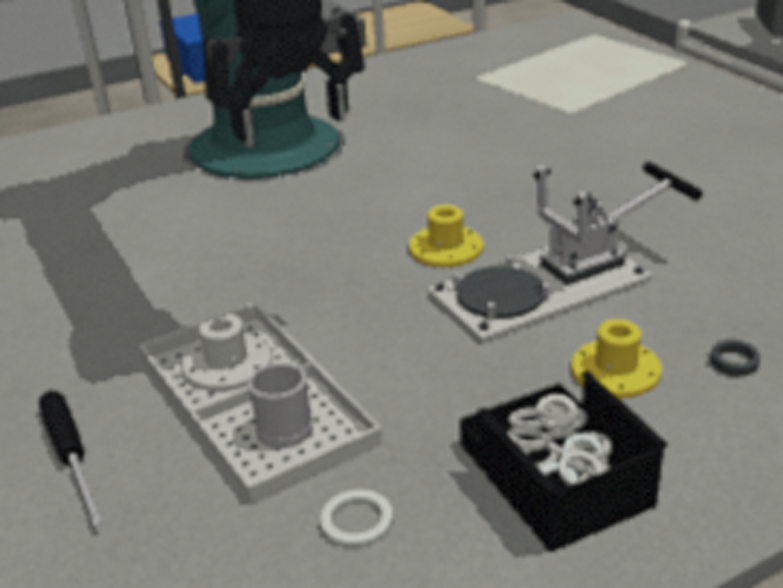

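The picture shows the carrier upright, flange down, at (222,350) and the sleeve upright at (280,405), each in its own compartment. The nest is empty, the clamp is open and the bystanders are unmoved.

```bash
python3 -c "
from bench import sign_off
print(sign_off())"
```

```text
the job is handed in; nothing more can be done
None
```

The job is handed in at about 24 s of the 72 s limit: the sleeve stands upright in the far compartment, the carrier stands flange down in the near one, the clamp is fully open, and the bin, rings and screwdriver were not touched.

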